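# Hook the foot-bone cast out of the slab rack and return it to its tray

## Task

A plaster cast of a foot bone has fallen into the one free bay of the plywood slab rack, which is too narrow for fingers: reach in with the hooked pick, catch the bone with the hook and draw it out of the rack onto the bench. Then put the pick down on the bench, clear of the rack, and lay the bone in its place in the specimen tray, on the paper slip in the empty compartment. Plaster chips: do not drop or fling the bone, do not touch it with the gripper while it is still in the rack, and leave everything else where it is.

Things in the scene. Friction and masses are not known exactly. Their poses are not given: they have to be found in the camera images.
- bone_mid (a point): trapped bone, a cream plaster metatarsal cast, 100 long (x) x 28 wide x 30 high mm, 85 g, lying flat along the free bay, near end 10-50 mm inside the mouth. Each end is a block 24 mm long with a steep shoulder; between them a round shaft 52 mm long, 14 mm thick, its middle 12 and top 19 mm above the underside. Point: centre, 15 mm up
- rack: plywood rack fixed on the bench, 168 wide (x) x 158 deep (y) x 60 high mm; origin: centre of underside. 4 bays along y, 32 mm wide, middles at x = -60, -20, 20, 60, walls 8 mm; open on top and at the mouth (-y face, y = -79), closed at the back (inner face y = 71); floor 3 mm thick. One bay holds the bone, the others a standing slab each
- pick_grip (a point): hooked pick, 200 mm, 130 g, resting on its handle, hook down; x runs from handle to hook, z up. Point: middle of the flat-sided wooden handle (95 long, 24 wide, 22 high mm), 11 mm above its underside, within 25 mm of the balance point. A 6 mm steel rod cranks up from the handle and runs level, its middle 40 mm above the underside, to x = 150, then bends straight down
- pick_tip (a point): lowest end of the pick's hook (6 mm round rod), 150 mm ahead of pick_grip along the pick, 8 mm lower than it; the hook drops 34 mm clear below the level rod
- slip: blank white paper slip, 80 x 40 x 1 mm, fixed in the empty compartment of the tray and marking the bone's place. The origin is the centre of its underside, on the tray's floor; x runs along the compartment, z up
- tray: dark grey specimen tray fixed on the bench, 134 (x) x 172 (y) mm, walls 12 mm high in all and 4 thick, floor 4 thick; origin: centre of underside. Three compartments along x, 126 x 52 mm inside, middles at y = -56, 0, 56: one empty but for the slip, the others with a bone each
- bone_b_mid (a point): another bone cast, 92 mm long, otherwise like the first, in the tray along a compartment; centre, 15 mm above its underside. Leave it
- bone_c_mid (a point): another bone cast, 106 mm long, otherwise like the first, in the tray along a compartment; centre, 15 mm above its underside. Leave it
- slab_a: plaster slab, 22 mm thick (x), 104 mm long (y), 74 mm high, standing in a bay of the rack; origin at the centre of its underside. Leave it
- slab_b: as slab_a but 68 mm high. Leave it
- slab_c: as slab_a but 80 mm high. Leave it
- jar_mid (a point): amber glass jar, 54 mm across, 85 mm high, standing beside the rack's mouth; the point is its centre. Leave it
- carton_mid (a point): open white specimen carton with small casts, 75 x 95 mm, 45 mm high, loose beside the rack; the point is its centre. Leave it
- caliper_mid (a point): steel sliding caliper lying flat, 185 mm long (x), 8 mm thick; the point is in the middle of its slider, 30 mm from the middle of the beam. Leave it
- foot_cast_mid (a point): small plaster foot cast, 105 x 72 mm, about 28 mm high; the point is 8 mm above its centre on the bench. Leave it
- brush_mid (a point): dusting brush, 170 mm long, lying beyond the back of the rack; the point is in its middle. Leave it
- glue_mid (a point): white glue bottle, 40 mm across, 105 mm high, standing near the tray; the point is half-way up. Leave it
There are look-alikes about, which are no part of the job. Of the things shaped like the part that bears pick_grip, the wooden one is meant. Of the things that look like the slip, take the one that is farthest to the robot's left at the start.

How it is judged:
By the outcome, as a careful person would: the job done as asked, in the order asked, and still so for the second after the job is handed in, with the robot touching nothing.
It also fails if it takes over 58 s, if anything falls off the work surface, if the arm or the gripper's body presses on something with over 40 N, if the wrist force passes 120 N, or if a joint passes its speed limit or range.

## Robot

A 7-joint arm with a two-finger parallel gripper is mounted at the origin on the work surface. World frame = base frame: x ahead of the robot, y to its left, z up, the work surface at z = 0. Lengths are in m, angles in degrees, forces in N, time in s.
With the tool pointing down it reaches from about 0.425 to 0.875 m from the base axis. Payload 4.7 kg.
Tool frame: the origin (TCP) lies between the finger pads; the fingertips stand 19 mm ahead of it and the grasp point (between the pads) is the TCP; x points along the fingers, z is the direction in which the jaws open and shut, and the axes are right-handed (so a half turn about x gives the same grasp; the last joint's range is limited). The gripper opens to 87 mm and grips with 3 to 60 N. Pads are 19 mm wide; open, the fingers measure 117 mm over their backs; the gripper's body (75 mm by 190 mm) begins 51 mm behind the grasp point.
Start: joints at [-68.463, 18.392, -4.016, 83.108, 1.295, 78.541, -3.26], TCP at [0.23, 0.608, 0.242] pointing down, gripper open.
Joint ranges: [-163.93, 163.93], [-17.29, 119.83], [-79.2, 71.16], [3.27, 140.29], [-89.18, 269.18], [5.43, 117.66], [-154.24, 154.24]. Speed limits (degrees/s): [147.25, 147.25, 180, 180, 180, 180, 180].

## Interface

Orientations are given as [roll, pitch, yaw] about the fixed x, y, z axes, in that order (R = Rz(yaw) Ry(pitch) Rx(roll)).
In Python, from cell import monitor, read_camera, camera_model, env, regions_of gives the robot as it stands. The module is installed in compiled form; this text tells all that it offers.
- The arm moves only by the tool step_arm, never from a script. Its argument "deltas" is a list of rows, each a list of 5 numbers: the gripper's target within -1 to 1 (fully open at 1, half-way at 0, shut at -1), then the shift along the tool's x, y, z in m, then the turn about the tool's x in degrees. A call has 1 to 12 rows; each row is the pose to reach, as a shift and turn from the pose commanded when the call began, along the tool's axes at that moment; what a row does not reach only later rows make up. A row lasts 1/8 s, in which the tool goes at most 62.5 mm and 10.7 degrees, less where a joint would pass 70% of its speed; a pose out of reach is approached as far as the arm can. A call with a gripper value outside its range is refused whole. The fingers move at their own pace and stop on an object; "newtons" is the grip in N (left out, the last holds). Time passes only in rows, so rows that repeat a pose let the fingers close. It gives the time, the measured TCP pose, the force and the opening at its end, in the units of the state.
- monitor.get_obs(): the state, without advancing time (a new reading comes with each control period).
- read_camera(name): name is "scene" or "top"; returns (picture, depth): 384x512x3 uint8, red, green, blue; 384x512 float32, m along the optical axis (not along the pixel's ray), 0 where there is no reading.
- camera_model(name): a dict with "fx", "fy", "cx", "cy" (pixels), "xyz" and "attitude" of the camera in the world. Camera axes: x right, y down, z forward; pixel columns grow to the right and rows downward; lengths in m; the calibration is good to about 2 mm. A picture is of the moment at which its call begins. camera_model takes no time and is no camera call.
- env.sign_off(): hands the job in, once; it reports no verdict.
Trained networks look in the newest picture that a camera, given by its name, has taken for a name from the list of things; names that differ only in an ending like _2 or _b are one class to them, and where a whole thing is asked for, a point or a joint stands for the part that bears it (a point fixed in the world has none). Each returns a list of dicts, best first, with "p" (0 to 1); they miss things now and then, are a little off and sometimes report something else, mostly with a low value. They report only what shows in the picture. A call takes as long as a camera call. They do not tell look-alikes from the thing itself.
- regions_of(camera, thing): "pixels" (384x512 bool, what is visible of it) and "pixel" ([column, row] in pixels, amid what is visible of it).
The state is a dict: "time_s": time; "qpos": joint angles; "joint_velocities": joint speeds; "effort": joint torques, N m; "tool_pos": TCP position; "tool_rot": TCP orientation; "force": force on the tool from outside, world axes, zero at the start; "wrist_torque": the same for the moment, N m; "grip_width": finger opening in m.
Only numpy, scipy, OpenCV 4.12 (cv2) and the standard library are available. Lean on these libraries where they do the work, as an engineer would, in place of code of your own. Each camera call takes 0.05 s, during which the arm holds its last target. There are 200 camera calls.

## Working session

There is one attempt and no reset: what is moved stays moved. The work goes in short steps, Python scripts to look and compute and a tool call to move; the robot and the scene stay as the last step left them, time stands still between calls to the robot, and variables do not carry over. Pictures are saved under pics/ and viewed, about 8 in all and at most 12, crops included, and the job is handed in when it is done.

Besides the shell and the picture viewer there is one more tool, called after "Call:" by a JSON object that holds its "name" and its "arguments", one argument or row to a line. step_arm: Moves the arm, as the interface text tells. Its arguments: {"type":"object","properties":{"deltas":{"type":"array"},"newtons":{"type":"number"}},"required":["deltas"]}

```bash
mkdir -p pics; cat > h.py <<'E'
import numpy as np,cv2
from scipy.spatial.transform import Rotation as R
from cell import monitor, read_camera, camera_model, env, regions_of
def rot(a):
    a=np.array(a,float)
    if a.shape==(3,3): return a
    if a.size==4: return R.from_quat(a).as_matrix()
    return R.from_euler('xyz',a,degrees=True).as_matrix()
def cloud(name,d):
    m=camera_model(name); v,u=np.mgrid[:d.shape[0],:d.shape[1]]
    p=np.stack([(u-m['cx'])/m['fx']*d,(v-m['cy'])/m['fy']*d,d],-1)
    w=p@rot(m['attitude']).T+np.array(m['xyz']); w[d==0]=np.nan
    return w
def save(n,im): cv2.imwrite('pics/'+n,cv2.cvtColor(im,cv2.COLOR_RGB2BGR))
E
python3 - <<'E'
from h import *
print(monitor.get_obs())
for c in ('scene','top'):
    print(camera_model(c)); im,d=read_camera(c); save(c+'0.png',im); np.save(c+'0.npy',d); np.save(c+'0i.npy',im)
    w=cloud(c,d)
    for t in ['bone_mid','rack','pick_grip','pick_tip','slip','tray','slab_a','jar_mid','carton_mid']:
        for r in regions_of(c,t)[:5]:
            m=r['pixels']; q=w[m]; print(c,t,round(r['p'],2),np.round(r['pixel']),m.sum(),np.round(np.nanmedian(q,0),3), np.round(np.nanmin(q,0),3),np.round(np.nanmax(q,0),3))
E
```

```text
{'time_s': 0.0, 'qpos': array([-68.46274716,  18.43654   ,  -4.01600441,  83.1753229 ,
         1.29334538,  78.53981964,  -3.2594635 ]), 'joint_velocities': array([-0.00433977,  0.02103   , -0.01755145,  0.09015814, -0.03701518,
        0.04021024,  0.06251496]), 'effort': array([ 7.52836459e-04, -4.91284919e+01, -4.03404990e-01, -3.12520444e+01,
       -6.40633819e-02,  4.37606417e-02,  1.79922299e-04]), 'tool_pos': array([0.2299196 , 0.60742607, 0.2404864 ]), 'tool_rot': array([-177.85129631,   89.89339482, -108.57813533]), 'force': array([ 0.23103064, -0.23704756,  0.16363826]), 'wrist_torque': array([-0.00166526,  0.00340817, -0.01766216]), 'grip_width': 0.08724328450761916}
{'fx': 362.7490390476648, 'fy': 362.7490390476648, 'cx': 255.43481906730824, 'cy': 192.27671824400633, 'xyz': array([ 1.27130529, -0.34105324,  1.08246691]), 'attitude': array([-1.41445889e+02, -1.26854246e-01,  6.83450666e+01])}
scene bone_mid 0.63 [346. 203.] 59 [0.645 0.25  0.031] [0.625 0.219 0.011] [0.68  0.322 0.063]
scene bone_mid 0.57 [193. 187.] 213 [ 0.405 -0.234  0.058] [ 0.307 -0.252 -0.003] [ 0.
[... 2803 characters left out ...]
1] [ 0.469 -0.414  0.01 ]
top slip 0.36 [149. 173.] 2246 [0.591 0.237 0.048] [ 0.489  0.154 -0.004] [0.705 0.357 0.082]
top tray 0.62 [355. 232.] 1887 [ 0.436 -0.37   0.004] [ 0.363 -0.471 -0.005] [ 0.508 -0.289  0.032]
top slab_a 0.98 [145. 196.] 430 [0.526 0.237 0.074] [0.506 0.187 0.002] [0.554 0.307 0.081]
top slab_a 0.62 [136. 165.] 502 [0.603 0.257 0.08 ] [0.578 0.207 0.001] [0.633 0.327 0.086]
top jar_mid 0.92 [184. 105.] 448 [0.779 0.144 0.08 ] [ 0.759  0.12  -0.005] [0.838 0.192 0.088]
top jar_mid 0.65 [378. 235.] 368 [ 0.433 -0.436  0.004] [ 0.392 -0.461 -0.001] [ 0.472 -0.415  0.01 ]
top carton_mid 0.95 [187. 230.] 903 [0.432 0.128 0.022] [ 0.395  0.077 -0.004] [0.471 0.173 0.048]
```

```bash
python3 - <<'E'
import cv2,numpy as np
a=cv2.imread('pics/top0.png'); cv2.imwrite('pics/top0b.png',cv2.resize(a,(800,600),interpolation=cv2.INTER_CUBIC))
b=a[130:330,230:430]; c=a[110:250,90:230]
x=cv2.resize(b,(400,400),interpolation=cv2.INTER_CUBIC); y=cv2.resize(c,(400,400),interpolation=cv2.INTER_CUBIC)
cv2.imwrite('pics/crop.png',np.hstack([x,y]))
E
```

```text
(no output)
```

View pics/top0b.png

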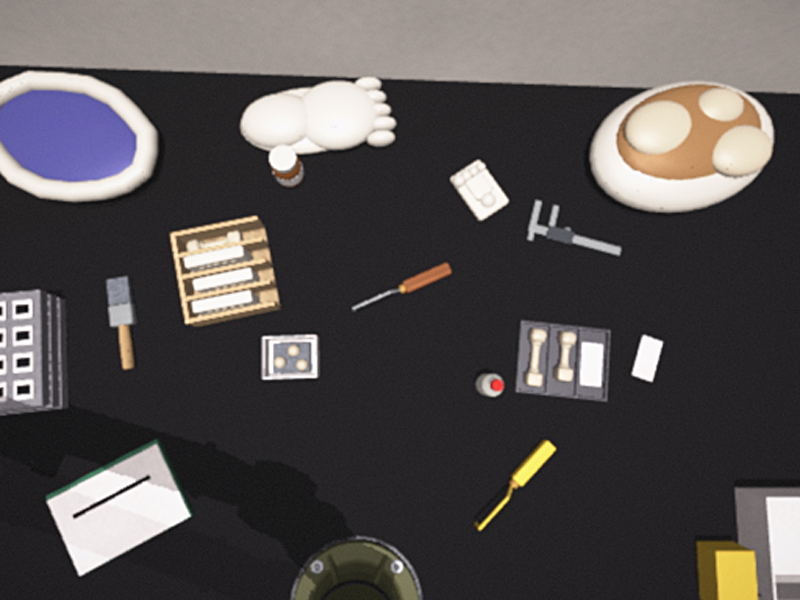

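View pics/crop.png

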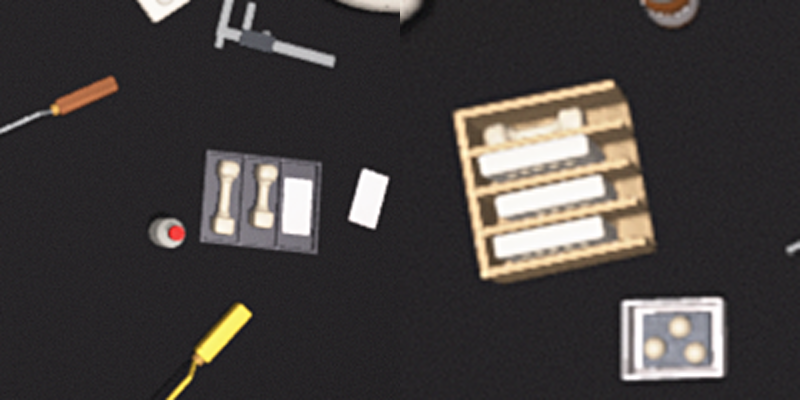

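The top picture shows:
- **Rack:** around (148,172), with its free bay on the +x side holding the bone at (140,155) and the mouth facing -y.
- **Picks:** the orange-brown wooden-handled one at (271,179) is meant. The yellow one at (339,298) is the look-alike.
- **Slips:** (380,233) in the tray and (412,226) loose on the bench. The tray slip (y=-0.436) lies farther to the robot's left than the loose one (y=-0.546) and is in the empty compartment, so it's the one. The enlarged crop confirms both choices.

Next I'll measure the poses.

```bash
python3 - <<'E'
from h import *
def rect(p): 
    (c,s,a)=cv2.minAreaRect((p[:,:2]*1000).astype(np.float32)); return np.round(c,1),np.round(s,1),round(a,1)
for c in ('top','scene'):
    d=np.load(c+'0.npy'); im=np.load(c+'0i.npy').astype(int); w=cloud(c,d); x,y,z=np.moveaxis(w,-1,0)
    hsv=cv2.cvtColor(im.astype(np.uint8),cv2.COLOR_RGB2HSV)
    h,s,v=np.moveaxis(hsv.astype(int),-1,0)
    box=lambda a,b,e,f:(x>a)&(x<b)&(y>e)&(y<f)
    print(c,'bench z',np.nanmedian(z[box(.5,.6,-.3,-.2)]))
    # rack
    m=box(.45,.74,.12,.40)&(abs(z-.06)<.004); print('rack',m.sum(),rect(w[m]))
    # pick
    m=box(.5,.66,-.2,.05)&(z>.010)
    hd=m&(s>110)&(h<20); print('handle',hd.sum(),rect(w[hd]),np.nanpercentile(z[hd],[50,90]))
    rd=m&(s<70); print('rod',rd.sum(),rect(w[rd]),np.nanmedian(z[rd]))
    # PCA of whole
    q=w[m]; k=q[:,:2]-q[:,:2].mean(0); print('dir',np.degrees(np.arctan2(*np.linalg.svd(k,full_matrices=0)[2][0][::-1])),rect(q), q[q[:,1].argmax()],q[q[:,1].argmin()])
    # slip
    m=box(.36,.5,-.475,-.4)&(v>200)&(s<40); print('slip',m.sum(),rect(w[m]),np.nanmedian(z[m]))
    m=box(.35,.53,-.48,-.27)&(z>.008)&(z<.016)&(v<160); print('traywall',m.sum(),rect(w[m]))
    # bone pts
    m=box(.61,.69,.16,.36)&(z>.012)&(z<.036)
    for r in regions_of(c,'bone_mid')[:1]:
        mm=r['pixels']&(z>.012)&(z<.04); print('bone',mm.sum(),rect(w[mm])); 
        q=w[mm]; q=q[q[:,2]>.027]; print('bone top',len(q),rect(q),q.min(0),q.max(0))
E
```

```text
top bench z -0.0010775220335816904
rack 1006 (array([587.4, 250.4]), array([168.1, 158.3]), 13.5)
handle 276 (array([ 585.6, -116.4]), array([ 24.3, 102.2]), 25.3) [0.0205278  0.02295518]
rod 69 (array([542.8, -25.7]), array([ 6.4, 93.2]), 25.2) 0.04079782949436195
dir 115.0791343688261 (array([565.3, -73.2]), array([ 24.4, 198.4]), 25.1) [0.52178265 0.01587615 0.03649541] [ 0.5988588  -0.16704869  0.01977103]
slip 386 (array([ 430.7, -435.4]), array([42.5, 81.8]), 84.7) 0.004258326886962038
traywall 448 (array([ 435.7, -380.6]), array([173.2, 133.9]), 84.9)
bone 162 (array([647.4, 277.6]), array([25.3, 98.8]), 13.5)
bone top 91 (array([644.1, 276.8]), array([19.6, 98.7]), 14.3) [0.62628606 0.22766923 0.0273442 ] [0.66430881 0.32501864 0.03550141]
scene bench z 2.093284773341253e-05
rack 474 (array([592.5, 253.1]), array([170.8, 159.4]), 13.2)
handle 190 (array([ 591.7, -114.6]), array([ 27.4, 101.5]), 23.0) [0.02124862 0.02409048]
rod 54 (array([546.7, -22.5]), array([ 8.1, 92.8]), 25.2) 0.03968822062439725
dir -64.06918644773512 (array([572.6, -69.5]), array([ 27.4, 199.4]), 23.0) [0.52559711 0.01882966 0.04208152] [ 0.60285693 -0.16454719  0.01610304]
slip 198 (array([ 431.5, -433.2]), array([39.6, 80.5]), 85.4) 0.004488528027318028
traywall 301 (array([ 440.1, -377.7]), array([172.2, 139.3]), 84.8)
bone 55 (array([640.7, 275.4]), array([20., 93.]), 14.3)
bone top 41 (array([642. , 275.7]), array([17.3, 93. ]), 14.3) [0.62534453 0.23006206 0.02719987] [0.66015437 0.32181634 0.03671666]
```

```bash
cat >> h.py <<'E'
def plan(x,y,z,jaw):
    o=monitor.get_obs(); T=rot(o['tool_rot']); s=T.T@(np.array([x,y,z])-o['tool_pos'])
    cur=np.degrees(np.arctan2(T[1,2],T[0,2])); dw=(jaw-cur+90)%180-90
    # turn about tool x; tool x points down -> world yaw decreases with + turn
    print('t',o['time_s'],'pos',o['tool_pos'].round(4),'F',o['force'].round(1),'w',round(o['grip_width'],4),'q',o['qpos'].round(0),'\nx axis',T[:,0].round(3),'jaw',cur.round(2),'SHIFT',s.round(4),'TURN',round(-dw*np.sign(-T[2,0]),2),'alt',round(-dw+180,1))
E
python3 -c "
from h import *
plan(.59,-.118,.2,25.2)"
```

```text
t 1.1 pos [0.2301 0.608  0.2416] F [ 0.  -0.2  0.9] w 0.0874 q [-68.  18.  -4.  83.   1.  79.  -3.] 
x axis [ 0.  0. -1.] jaw 69.27 SHIFT [ 0.0415 -0.5936 -0.5516] TURN 44.07 alt 224.1
```

Call:
{"name": "step_arm", "arguments": {
  "deltas": [
    [1,0.01,-0.05,-0.046,4],
    [1,0.04,-0.594,-0.552,44],
    [1,0.04,-0.594,-0.552,44],
    [1,0.04,-0.594,-0.552,44],
    [1,0.04,-0.594,-0.552,44],
    [1,0.04,-0.594,-0.552,44],
    [1,0.04,-0.594,-0.552,44],
    [1,0.04,-0.594,-0.552,44],
    [1,0.04,-0.594,-0.552,44],
    [1,0.04,-0.594,-0.552,44],
    [1,0.04,-0.594,-0.552,44],
    [1,0.04,-0.594,-0.552,44]
  ]
}}

```text
time_s: 2.6
tool_pos: [0.5636, -0.0644, 0.2046]
tool_rot: [-0.2, 89.9, 25.1]
force: [1.2, 0.5, -0.2]
grip_width: 0.087
```

```bash
python3 -c "
from h import *
plan(.59,-.118,.1,25.2)"
```

```text
t 2.6 pos [ 0.5636 -0.0644  0.2046] F [ 1.2  0.5 -0.2] w 0.087 q [-27.  10.  35.  99.  -6.  72.  35.] 
x axis [ 0.001  0.001 -1.   ] jaw 25.31 SHIFT [ 0.1046 -0.0597  0.0008] TURN 0.11 alt 180.1
```

Call:
{"name": "step_arm", "arguments": {
  "deltas": [
    [1,0.03,-0.06,0.001,0],
    [1,0.08,-0.06,0.001,0],
    [1,0.13,-0.06,0.001,0],
    [1,0.15,-0.06,0.001,0],
    [1,0.15,-0.06,0.001,0]
  ]
}}

```text
time_s: 3.22
tool_pos: [0.5887, -0.1164, 0.0535]
tool_rot: [152.1, 89.9, 177.4]
force: [0.2, -0.0, -0.4]
grip_width: 0.087
```

```bash
python3 - <<'E'
from h import *
plan(.59,-.118,.0225,25.2)
im,d=read_camera('scene'); save('s1.png',cv2.resize(im[150:290,170:320],None,fx=4,fy=4,interpolation=cv2.INTER_CUBIC))
E
```

```text
t 3.225 pos [ 0.5887 -0.1164  0.0535] F [ 0.2 -0.  -0.4] w 0.087 q [-19.  24.  34. 103. -16.  58.  46.] 
x axis [-0.002  0.    -1.   ] jaw 25.3 SHIFT [ 0.031  -0.0021  0.0005] TURN 0.1 alt 180.1
```

View pics/s1.png

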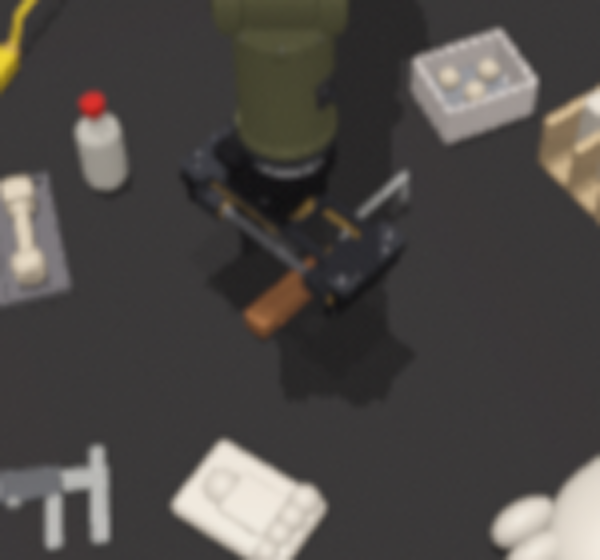

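The jaws straddle the wooden handle at crop (295,290), so I'll descend and grip it.

Call:
{"name": "step_arm", "arguments": {
  "deltas": [
    [1,0.015,-0.002,0,0],
    [1,0.031,-0.002,0,0],
    [1,0.031,-0.002,0,0],
    [-0.3,0.031,-0.002,0,0],
    [-0.6,0.031,-0.002,0,0],
    [-0.9,0.031,-0.002,0,0],
    [-1,0.031,-0.002,0,0],
    [-1,0.031,-0.002,0,0],
    [-1,0.031,-0.002,0,0]
  ],
  "newtons": 45
}}

```text
time_s: 4.4
tool_pos: [0.5901, -0.1185, 0.0232]
tool_rot: [38.9, 90.0, 64.2]
force: [0.2, 0.0, -0.4]
grip_width: 0.0349
```

```bash
python3 -c "
from h import *
plan(.59,-.118,.1,25.2)"
```

```text
t 4.4 pos [ 0.5901 -0.1185  0.0232] F [ 0.2  0.  -0.4] w 0.0349 q [-18.  27.  33. 104. -18.  55.  48.] 
x axis [ 0.  0. -1.] jaw 25.28 SHIFT [-0.0768  0.0005  0.0001] TURN 0.08 alt 180.1
```

Still closing (35 mm open). I'll wait for it to close, then lift a little.

Call:
{"name": "step_arm", "arguments": {
  "deltas": [
    [-1,0,0,0,0],
    [-1,0,0,0,0],
    [-1,0,0,0,0],
    [-1,0,0,0,0],
    [-1,-0.03,0,0,0],
    [-1,-0.06,0,0,0],
    [-1,-0.08,0,0,0],
    [-1,-0.08,0,0,0]
  ]
}}

```text
time_s: 5.4
tool_pos: [0.5912, -0.1186, 0.1045]
tool_rot: [-22.4, 89.8, 2.9]
force: [0.4, -0.8, -1.7]
grip_width: 0.0236
```

```bash
python3 - <<'E'
from h import *
plan(.7,.0478,.12,13.4)
for c in ('scene','top'):
    im,d=read_camera(c); w=cloud(c,d); x,y,z=np.moveaxis(w,-1,0)
    np.save(c+'1.npy',d); np.save(c+'1i.npy',im)
    t=monitor.get_obs()['tool_pos']; u=np.array([-.427,.904]); n=np.array([.904,.427])
    a=(x-t[0])*u[0]+(y-t[1])*u[1]; b=(x-t[0])*n[0]+(y-t[1])*n[1]
    m=(a>60)|((a>.06)&(a<.2)&(abs(b)<.03)&(z>.05)&(z<.2))
    print(c,m.sum())
    for lo in np.arange(.06,.17,.01):
        k=m&(a>=lo)&(a<lo+.01)
        if k.sum(): print(lo.round(3),k.sum(),b[k].mean().round(4),z[k].min().round(4),np.median(z[k]).round(4),z[k].max().round(4),a[k].max().round(4))
save('s2.png',np.hstack([cv2.resize(np.load(c+'1i.npy')[p:p+100,q:q+100],(400,400),interpolation=cv2.INTER_CUBIC) for c,p,q in (('scene',160,210),('top',130,210))]))
E
```

```text
t 5.4 pos [ 0.5912 -0.1186  0.1045] F [ 0.4 -0.8 -1.7] w 0.0236 q [-21.  21.  36. 101. -14.  63.  45.] 
x axis [ 0.003  0.    -1.   ] jaw 25.28 SHIFT [-0.0151  0.104   0.1695] TURN 11.88 alt 191.9
scene 44
0.07 5 0.005 0.1166 0.1235 0.1272 0.0799
0.08 6 0.0052 0.1226 0.1236 0.1264 0.0892
0.09 4 0.0052 0.1228 0.124 0.1261 0.0993
0.1 4 0.0051 0.1224 0.1246 0.1261 0.1094
0.11 4 0.0045 0.1214 0.1235 0.1263 0.1199
0.12 4 0.0043 0.1216 0.1234 0.1253 0.126
0.13 4 0.0045 0.1198 0.1227 0.1255 0.1376
0.14 13 0.0046 0.0887 0.1066 0.1245 0.1499
top 60
0.08 3 -0.0006 0.1207 0.1221 0.1227 0.0891
0.09 9 -0.0007 0.1192 0.1224 0.124 0.0994
0.1 8 -0.0006 0.1181 0.1207 0.1232 0.109
0.11 9 -0.0009 0.1177 0.1207 0.123 0.1193
0.12 8 -0.0005 0.1204 0.1217 0.1227 0.129
0.13 9 -0.0015 0.1203 0.1209 0.1243 0.1394
0.14 13 -0.0012 0.0892 0.1216 0.1231 0.15
0.15 1 -0.0013 0.1078 0.1078 0.1078 0.151
```

View pics/s2.png

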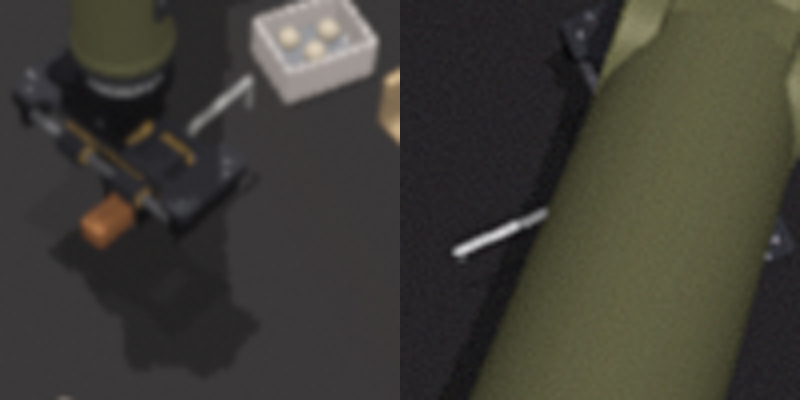

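The pick is held level, and the hook shows at (245,90) in the left crop. The top camera agrees with the robot to about 1 mm, while the scene camera is off by about 5 mm sideways. I'll use the top camera. Before going in I'll check for obstacles around the gripper's path.

```bash
python3 - <<'E'
from h import *
plan(.706,.0168,.105,13.5)
w=cloud('top',np.load('top0.npy')); x,y,z=np.moveaxis(w,-1,0)
for a in np.arange(.7,.86,.02):
    print(a.round(2),[ (lambda k: round(float(z[k].max()),3) if k.any() else None)((x>=a)&(x<a+.02)&(y>=b)&(y<b+.04)) for b in np.arange(-.1,.24,.04)])
E
```

```text
t 5.5 pos [ 0.5895 -0.1182  0.1022] F [ 0.3  0.2 -2.3] w 0.0237 q [-21.  21.  36. 101. -14.  63.  45.] 
x axis [-0.001  0.    -1.   ] jaw 25.28 SHIFT [-0.0029  0.0723  0.163 ] TURN 11.78 alt 191.8
0.7 [0.003, 0.003, 0.004, 0.003, 0.004, 0.003, 0.002, 0.004, 0.002]
0.72 [0.004, 0.003, 0.004, 0.004, 0.003, 0.005, 0.003, 0.002, 0.002]
0.74 [0.004, 0.002, 0.004, 0.004, 0.003, 0.003, 0.026, 0.004, 0.002]
0.76 [0.003, 0.003, 0.003, 0.002, 0.005, 0.088, 0.088, 0.002, 0.003]
0.78 [0.002, 0.005, 0.003, 0.003, 0.005, 0.087, 0.087, 0.003, 0.002]
0.8 [0.003, 0.004, 0.002, 0.002, 0.002, 0.086, 0.087, 0.003, 0.003]
0.82 [0.003, 0.002, 0.004, 0.031, 0.029, 0.029, 0.035, 0.035, 0.002]
0.84 [0.003, 0.036, 0.036, 0.044, 0.046, 0.042, 0.048, 0.048, 0.033]
0.86 [0.002, 0.037, 0.044, 0.051, 0.049, 0.051, 0.053, 0.051, 0.04]
```

Call:
{"name": "step_arm", "arguments": {
  "deltas": [
    [-1,-0.003,0.012,0.027,2],
    [-1,-0.003,0.028,0.06,5],
    [-1,-0.003,0.044,0.1,8],
    [-1,-0.003,0.06,0.137,11],
    [-1,-0.003,0.072,0.163,11.8],
    [-1,-0.003,0.072,0.163,11.8]
  ]
}}

```text
time_s: 6.25
tool_pos: [0.7067, 0.02, 0.1034]
tool_rot: [149.9, 89.8, 163.6]
force: [-0.9, -0.6, -2.2]
grip_width: 0.0237
```

```bash
python3 - <<'E'
from h import *
plan(.7061,.0168,.075,13.5)
im,d=read_camera('top'); w=cloud('top',d); x,y,z=np.moveaxis(w,-1,0)
t=monitor.get_obs()['tool_pos']; u=np.array([-.2334,.9724]); n=np.array([.9724,.2334])
a=(x-t[0])*u[0]+(y-t[1])*u[1]; b=(x-t[0])*n[0]+(y-t[1])*n[1]
m=(a>.07)&(a<.18)&(abs(b)<.02)&(z>.09)&(z<.2)
print(m.sum(),np.median(b[m]),np.polyfit(a[m],b[m],1),a[m].max(),np.median(z[m]))
E
```

```text
t 6.25 pos [0.7067 0.02   0.1034] F [-0.9 -0.6 -2.2] w 0.0237 q [-27.  34.  34.  84. -19.  69.  23.] 
x axis [-0.003  0.001 -1.   ] jaw 13.74 SHIFT [ 0.0283 -0.003  -0.0013] TURN 0.24 alt 180.2
  return _methods._mean(a, axis=axis, dtype=dtype,
  ret = ret.dtype.type(ret / rcount)
Traceback (most recent call last):
TypeError: expected non-empty vector for x
```

Call:
{"name": "step_arm", "arguments": {
  "deltas": [
    [-1,0.015,-0.003,-0.001,0.2],
    [-1,0.028,0.0,-0.001,0.2],
    [-1,0.028,0.03,-0.001,0.2],
    [-1,0.028,0.06,-0.001,0.2],
    [-1,0.028,0.09,-0.001,0.2],
    [-1,0.028,0.112,-0.001,0.2],
    [-1,0.028,0.112,-0.001,0.2]
  ]
}}

```text
time_s: 7.18
tool_pos: [0.6788, 0.1274, 0.0775]
tool_rot: [119.6, 89.9, 133.0]
force: [1.1, -0.6, -0.7]
grip_width: 0.0235
```

```bash
python3 - <<'E'
from h import *
plan(.6793,.1287,.045,13.5)
ims=[read_camera(c)[0] for c in ('scene','top')]
save('s3.png',np.hstack([cv2.resize(ims[0][150:250,290:390],(400,400),interpolation=cv2.INTER_CUBIC),cv2.resize(ims[1][100:200,90:190],(400,400),interpolation=cv2.INTER_CUBIC)]))
E
```

```text
t 7.175 pos [0.6788 0.1274 0.0775] F [ 1.1 -0.6 -0.7] w 0.0235 q [-36.  33.  32.  88. -19.  65.  13.] 
x axis [-0.001  0.001 -1.   ] jaw 13.46 SHIFT [0.0325 0.0011 0.0008] TURN -0.04 alt 180.0
```

View pics/s3.png

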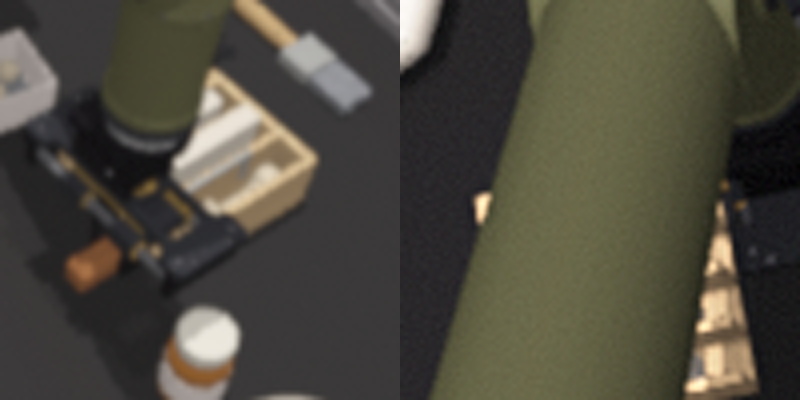

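The scene crop shows the bone's far end at (262,178) and the gripper clear of the jar (205,340). The hook itself is hidden, so I'm relying on the measured geometry. I'll lower slowly and watch the force.

Call:
{"name": "step_arm", "arguments": {
  "deltas": [
    [-1,0.008,0.001,0.001,0],
    [-1,0.016,0.001,0.001,0],
    [-1,0.024,0.001,0.001,0],
    [-1,0.031,0.001,0.001,0],
    [-1,0.031,0.001,0.001,0]
  ]
}}

```text
time_s: 7.9
tool_pos: [0.6799, 0.1259, 0.0462]
tool_rot: [-177.8, 89.9, -164.6]
force: [0.7, 0.7, -0.9]
grip_width: 0.0236
```

```bash
python3 - <<'E'
from h import *
plan(.6793,.1287,.045,13.5)
E
```

```text
t 7.9 pos [0.6799 0.1259 0.0462] F [ 0.7  0.7 -0.9] w 0.0236 q [-36.  35.  32.  89. -20.  62.  14.] 
x axis [-0.001 -0.    -1.   ] jaw 13.27 SHIFT [0.0012 0.0028 0.0001] TURN -0.23 alt 179.8
```

Call:
{"name": "step_arm", "arguments": {
  "deltas": [
    [-1,0.001,-0.006,0,0],
    [-1,0.001,-0.012,0,0],
    [-1,0.001,-0.018,0,0],
    [-1,0.001,-0.025,0,0],
    [-1,0.001,-0.032,0,0],
    [-1,0.001,-0.04,0,0],
    [-1,0.001,-0.048,0,0],
    [-1,0.001,-0.056,0,0],
    [-1,0.001,-0.063,0,0],
    [-1,0.001,-0.07,0,0],
    [-1,0.001,-0.07,0,0]
  ]
}}

```text
time_s: 9.28
tool_pos: [0.6966, 0.0565, 0.0462]
tool_rot: [-90.8, 89.9, -77.6]
force: [0.5, -0.2, -0.8]
grip_width: 0.0236
```

```bash
python3 - <<'E'
from h import *
plan(.725,-.061,.045,13.5)
for c in ('scene','top'):
    im,d=read_camera(c); w=cloud(c,d)
    if c=='scene': save('s4.png',cv2.resize(im[140:260,270:400],None,fx=4,fy=4,interpolation=cv2.INTER_CUBIC))
    for r in regions_of(c,'bone_mid')[:3]:
        q=w[r['pixels']]; print(c,round(r['p'],2),r['pixel'],len(q),np.nanmedian(q,0).round(3),np.nanmin(q,0).round(3),np.nanmax(q,0).round(3))
E
```

```text
t 9.275 pos [0.6966 0.0565 0.0462] F [ 0.5 -0.2 -0.8] w 0.0236 q [-30.  36.  32.  88. -20.  62.  20.] 
x axis [ 0.    -0.001 -1.   ] jaw 13.2 SHIFT [ 0.0013 -0.1209  0.0008] TURN -0.3 alt 179.7
scene 0.57 [332.4, 213.2] 69 [0.669 0.187 0.03 ] [0.641 0.174 0.015] [0.683 0.267 0.037]
```

View pics/s4.png

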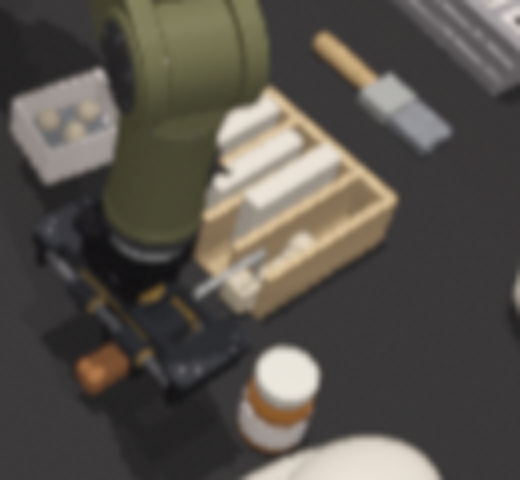

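The hook has caught the bone. Its near block is at the mouth, crop (240,288), with the rod running over it. I'll keep pulling, lowering by about 2 mm as the bone steps down off the rack floor.

Call:
{"name": "step_arm", "arguments": {
  "deltas": [
    [-1,0.001,-0.006,0,0],
    [-1,0.001,-0.013,0,0],
    [-1,0.001,-0.02,0,0],
    [-1,0.001,-0.027,0,0],
    [-1,0.0015,-0.034,0,0],
    [-1,0.002,-0.041,0,0],
    [-1,0.002,-0.048,0,0],
    [-1,0.0025,-0.055,0,0],
    [-1,0.003,-0.062,0,0],
    [-1,0.003,-0.068,0,0],
    [-1,0.003,-0.074,0,0],
    [-1,0.003,-0.08,0,0]
  ]
}}

```text
time_s: 10.98
tool_pos: [0.7149, -0.0204, 0.0431]
tool_rot: [-83.2, 90.0, -69.9]
force: [-0.2, 0.1, -1.1]
grip_width: 0.0237
```

Call:
{"name": "step_arm", "arguments": {
  "deltas": [
    [-1,0,-0.005,0,0],
    [-1,0.0,-0.01,0,0],
    [-1,0.0,-0.015,0,0],
    [-1,0.0,-0.02,0,0],
    [-1,0.0,-0.025,0,0],
    [-1,0.0,-0.03,0,0],
    [-1,0.0,-0.035,0,0],
    [-1,0.0,-0.04,0,0],
    [-1,0.0,-0.045,0,0],
    [-1,0.0,-0.05,0,0],
    [-1,0.0,-0.05,0,0]
  ]
}}

```text
time_s: 12.35
tool_pos: [0.7264, -0.0696, 0.0432]
tool_rot: [-84.2, 90.0, -71.0]
force: [0.1, -0.6, -1.2]
grip_width: 0.024
```

```bash
python3 - <<'E'
from h import *
plan(.725,-.061,.045,13.5)
for c in ('scene','top'):
    im,d=read_camera(c); w=cloud(c,d)
    if c=='scene': save('s5.png',cv2.resize(im[150:270,240:390],None,fx=4,fy=4,interpolation=cv2.INTER_CUBIC))
    for r in regions_of(c,'bone_mid')[:3]:
        q=w[r['pixels']]; print(c,round(r['p'],2),r['pixel'],len(q),np.nanmedian(q,0).round(3),np.nanmin(q,0).round(3),np.nanmax(q,0).round(3))
E
```

```text
t 12.35 pos [ 0.7264 -0.0696  0.0432] F [ 0.1 -0.6 -1.2] w 0.024 q [-19.  39.  32.  83. -22.  64.  31.] 
x axis [ 0.    -0.001 -1.   ] jaw 13.22 SHIFT [-0.0018  0.0087  0.0006] TURN -0.28 alt 179.7
scene 0.47 [315.3, 228.2] 153 [0.694 0.105 0.023] [0.671 0.049 0.002] [0.713 0.144 0.034]
top 0.7 [191.8, 146.2] 130 [0.68  0.124 0.022] [0.664 0.089 0.01 ] [0.691 0.144 0.032]
top 0.61 [138.8, 166.3] 496 [0.602 0.253 0.079] [0.581 0.202 0.001] [0.633 0.326 0.087]
```

View pics/s5.png

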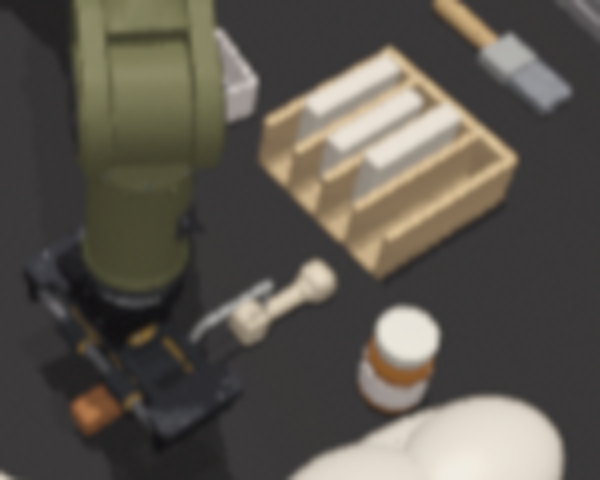

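The bone is out on the bench. The jar stands where the gripper's body would come down to grip it, so I'll draw the bone 70 mm further.

Call:
{"name": "step_arm", "arguments": {
  "deltas": [
    [-1,0,-0.005,0,0],
    [-1,0.0,-0.011,0,0],
    [-1,0.0,-0.018,0,0],
    [-1,0.0,-0.025,0,0],
    [-1,0.0,-0.032,0,0],
    [-1,0.0,-0.039,0,0],
    [-1,0.0,-0.046,0,0],
    [-1,0.0,-0.053,0,0],
    [-1,0.0,-0.06,0,0],
    [-1,0.0,-0.066,0,0],
    [-1,0.0,-0.07,0,0],
    [-1,0.0,-0.07,0,0]
  ]
}}

```text
time_s: 14.05
tool_pos: [0.7424, -0.1375, 0.0431]
tool_rot: [-87.8, 90.0, -74.6]
force: [0.2, 0.8, -1.2]
grip_width: 0.024
```

Call:
{"name": "step_arm", "arguments": {
  "deltas": [
    [-1,0,0.004,0,0],
    [-1,-0.002,0.008,0,0],
    [-1,-0.02,0.008,0,0],
    [-1,-0.045,0.008,0,0],
    [-1,-0.07,0.008,0,0],
    [-1,-0.07,0.008,0,0]
  ]
}}

```text
time_s: 14.8
tool_pos: [0.7426, -0.1296, 0.1174]
tool_rot: [-22.1, 89.6, -8.9]
force: [0.4, -0.2, -1.2]
grip_width: 0.0233
```

```bash
python3 - <<'E'
from h import *
plan(.58,-.13,.11,25.2)
for c in ('scene','top'):
    im,d=read_camera(c); w=cloud(c,d)
    for r in regions_of(c,'bone_mid')[:3]:
        q=w[r['pixels']]; print(c,round(r['p'],2),r['pixel'],len(q),np.nanmedian(q,0).round(3),np.nanmin(q,0).round(3),np.nanmax(q,0).round(3))
E
```

```text
t 14.8 pos [ 0.7426 -0.1296  0.1174] F [ 0.4 -0.2 -1.2] w 0.0233 q [-14.  38.  34.  75. -21.  72.  34.] 
x axis [ 0.007 -0.001 -1.   ] jaw 13.28 SHIFT [ 0.0063  0.037  -0.1584] TURN -11.92 alt 168.1
scene 0.57 [295.9, 236.5] 183 [0.708 0.033 0.024] [ 0.684 -0.019 -0.002] [0.728 0.081 0.032]
scene 0.19 [339.8, 194.8] 1389 [0.628 0.226 0.034] [ 0.48   0.157 -0.004] [0.692 0.385 0.075]
top 0.52 [216.3, 143.7] 120 [0.696 0.059 0.023] [ 0.68   0.016 -0.002] [0.715 0.077 0.031]
```

Call:
{"name": "step_arm", "arguments": {
  "deltas": [
    [-1,0.0,0.005,-0.02,-2],
    [-1,0.0,0.02,-0.07,-6],
    [-1,0.005,0.03,-0.12,-10],
    [-1,0.006,0.037,-0.15,-11.9],
    [-1,0.006,0.037,-0.158,-11.9],
    [-1,0.03,0.037,-0.158,-11.9],
    [-1,0.06,0.037,-0.158,-11.9],
    [-1,0.08,0.037,-0.158,-11.9],
    [-1,0.09,0.037,-0.158,-11.9],
    [-1,0.09,0.037,-0.158,-11.9]
  ]
}}

```text
time_s: 16.25
tool_pos: [0.5791, -0.1296, 0.0235]
tool_rot: [-47.1, 90.0, -21.9]
force: [0.1, -0.3, -0.2]
grip_width: 0.0238
```

```bash
python3 - <<'E'
from h import *
plan(.58,-.13,.0235,25.2)
E
```

```text
t 16.25 pos [ 0.5791 -0.1296  0.0235] F [ 0.1 -0.3 -0.2] w 0.0238 q [-17.  26.  33. 105. -17.  54.  48.] 
x axis [ 0.001 -0.    -1.   ] jaw 25.16 SHIFT [-0.     -0.0008  0.0006] TURN -0.04 alt 180.0
```

On the bench: the force has dropped by the pick's weight. I'll release and rise, then look at the bone.

Call:
{"name": "step_arm", "arguments": {
  "deltas": [
    [-0.6,0,0,0,0],
    [-0.2,0,0,0,0],
    [0.2,0,0,0,0],
    [0.4,0,0,0,0],
    [0.4,-0.03,0,0,0],
    [0.4,-0.08,0,0,0],
    [0.4,-0.13,0,0,0],
    [0.4,-0.13,-0.06,-0.02,0],
    [0.4,-0.13,-0.12,-0.04,0],
    [0.4,-0.13,-0.12,-0.04,0]
  ],
  "newtons": 20
}}

```text
time_s: 17.5
tool_pos: [0.5911, -0.2624, 0.1537]
tool_rot: [-116.7, 89.7, -92.1]
force: [-0.5, 0.2, -0.2]
grip_width: 0.0609
```

```bash
python3 - <<'E'
from h import *
plan(.58,-.13,.0235,25.2)
out=[]
for c in ('scene','top'):
    im,d=read_camera(c); w=cloud(c,d); x,y,z=np.moveaxis(w,-1,0)
    m=(x>.64)&(x<.76)&(y>-.06)&(y<.12)&(z>.009)&(z<.05)
    q=w[m]; print(c,m.sum(),cv2.minAreaRect((q[:,:2]*1000).astype(np.float32)),q.min(0).round(3),q.max(0).round(3),np.percentile(q[:,2],[50,95]).round(3))
    k=q[:,:2]-q[:,:2].mean(0); print('dir',np.degrees(np.arctan2(*np.linalg.svd(k,full_matrices=0)[2][0][::-1])))
    out.append(cv2.resize(im[160:270,210:340] if c=='scene' else im[90:200,180:310],(400,338),interpolation=cv2.INTER_CUBIC))
save('s6.png',np.hstack(out))
E
```

```text
t 17.5 pos [ 0.5911 -0.2624  0.1537] F [-0.5  0.2 -0.2] w 0.0609 q [ -8.  24.  39.  91. -16.  70.  58.] 
x axis [-0.    -0.005 -1.   ] jaw 24.63 SHIFT [0.1295 0.1256 0.0454] TURN -0.57 alt 179.4
scene 186 ((707.3661499023438, 29.954280853271484), (27.001365661621094, 98.60186767578125), 10.919318199157715) [ 0.687 -0.019  0.009] [0.728 0.08  0.038] [0.023 0.033]
dir 101.19332917269027
top 247 ((701.1311645507812, 28.11057472229004), (27.474885940551758, 98.73323822021484), 10.9531888961792) [ 0.68  -0.02   0.009] [0.721 0.077 0.032] [0.023 0.031]
dir -78.76866400570589
```

View pics/s6.png

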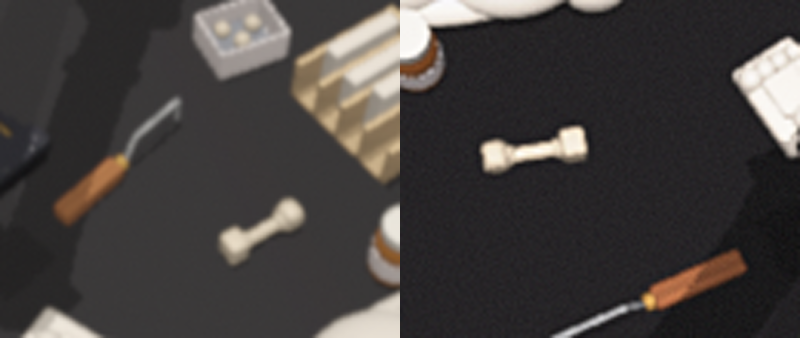

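The bone lies flat at (530,150) in the right crop, and the pick is down, clear of the rack. The bone's centre is about (0.702, 0.028), its axis at 101°, its top about 31 mm up. I'll go and grip the shaft.

```bash
python3 - <<'E'
from h import *
plan(.702,.0284,.09,11.1)
E
```

```text
t 17.6 pos [ 0.5926 -0.2558  0.1529] F [-0.1 -0.2 -0.2] w 0.061 q [ -9.  24.  38.  91. -16.  70.  58.] 
x axis [-0.  0. -1.] jaw 25.03 SHIFT [0.0629 0.2112 0.2194] TURN 13.93 alt 193.9
```

Call:
{"name": "step_arm", "arguments": {
  "deltas": [
    [0.4,0.0,0.025,0.025,2],
    [0.4,0.0,0.065,0.068,6],
    [0.4,0.01,0.105,0.11,10],
    [0.4,0.02,0.145,0.15,14],
    [0.4,0.04,0.185,0.19,14],
    [0.4,0.06,0.211,0.219,14],
    [0.4,0.063,0.211,0.219,14],
    [0.4,0.063,0.211,0.219,14]
  ]
}}

```text
time_s: 18.6
tool_pos: [0.7008, 0.03, 0.0898]
tool_rot: [-169.1, 89.9, -157.8]
force: [-0.0, -0.6, 0.8]
grip_width: 0.0608
```

```bash
python3 - <<'E'
from h import *
plan(.702,.0284,.0265,11.1)
E
```

```text
t 18.6 pos [0.7008 0.03   0.0898] F [-0.  -0.6  0.8] w 0.0608 q [-29.  34.  34.  86. -20.  67.  20.] 
x axis [-0.001 -0.    -1.   ] jaw 11.26 SHIFT [ 0.0633 -0.0018  0.0009] TURN 0.16 alt 180.2
```

Call:
{"name": "step_arm", "arguments": {
  "deltas": [
    [0.4,0.02,-0.002,0.001,0],
    [0.4,0.045,-0.002,0.001,0],
    [0.4,0.06,-0.002,0.001,0],
    [0.4,0.0633,-0.002,0.001,0],
    [0.1,0.0633,-0.002,0.001,0],
    [-0.3,0.0633,-0.002,0.001,0],
    [-0.6,0.0633,-0.002,0.001,0],
    [-0.8,0.0633,-0.002,0.001,0],
    [-1,0.0633,-0.002,0.001,0],
    [-1,0.0633,-0.002,0.001,0],
    [-1,0.0633,-0.002,0.001,0],
    [-1,0.0633,-0.002,0.001,0]
  ],
  "newtons": 15
}}

```text
time_s: 20.1
tool_pos: [0.703, 0.0276, 0.0269]
tool_rot: [38.6, 90.0, 49.8]
force: [0.6, 0.6, 0.6]
grip_width: 0.0132
```

Call:
{"name": "step_arm", "arguments": {
  "deltas": [
    [-1,0,0,0,0],
    [-1,0,0,0,0],
    [-1,-0.01,0,0,0],
    [-1,-0.03,0,0,0],
    [-1,-0.05,0,0,0],
    [-1,-0.07,0,0,0],
    [-1,-0.07,0,0,0]
  ]
}}

```text
time_s: 20.98
tool_pos: [0.7047, 0.0274, 0.1]
tool_rot: [-3.4, 89.7, 7.8]
force: [0.6, -0.3, -0.4]
grip_width: 0.0133
```

```bash
python3 - <<'E'
from h import *
plan(.432,-.436,.15,85)
for c in ('scene','top'):
    im,d=read_camera(c); w=cloud(c,d); x,y,z=np.moveaxis(w,-1,0)
    m=(x>.63)&(x<.78)&(y>-.08)&(y<.13)&(z>.055)&(z<.11)&(im.min(-1)>110)
    q=w[m]; print(c,m.sum())
    if len(q)>4: print(cv2.minAreaRect((q[:,:2]*1000).astype(np.float32)),q.min(0),q.max(0))
    if c=='scene': save('s7.png',cv2.resize(im[160:280,230:370],None,fx=3,fy=3))
E
```

```text
t 20.975 pos [0.7047 0.0274 0.1   ] F [ 0.6 -0.3 -0.4] w 0.0133 q [-29.  33.  34.  85. -20.  68.  20.] 
x axis [ 0.005  0.001 -1.   ] jaw 11.17 SHIFT [-0.0516 -0.4018 -0.357 ] TURN -73.83 alt 106.2
scene 75
((731.2919311523438, 59.619361877441406), (164.8042449951172, 44.28491973876953), 70.48762512207031) [ 0.70240968 -0.01929284  0.08553239] [0.77968587 0.12989328 0.10615973]
top 11
((709.6795043945312, -17.108884811401367), (22.877573013305664, 5.228988170623779), 10.573521614074707) [ 0.69822746 -0.02069019  0.09596878] [ 0.7214038  -0.01523882  0.10211682]
```

View pics/s7.png

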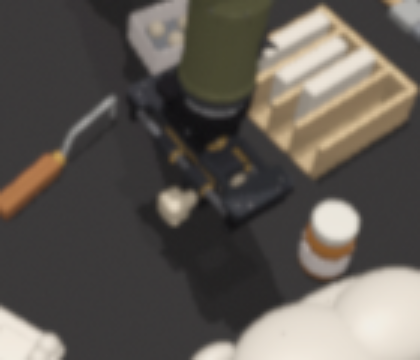

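Held: the bone's end shows at (178,205) under the gripper. For the slip, two measurements agree to 1 mm, the slip's own rectangle and the tray's geometry: (0.4315, -0.4355), long axis at -5.2°. I'll carry the bone there with the +106° turn, which keeps joint 7 mid-range.

Call:
{"name": "step_arm", "arguments": {
  "deltas": [
    [-1,-0.02,-0.01,-0.009,4],
    [-1,-0.05,-0.04,-0.036,13],
    [-1,-0.05,-0.08,-0.071,22],
    [-1,-0.05,-0.12,-0.107,32],
    [-1,-0.05,-0.16,-0.142,42],
    [-1,-0.05,-0.2,-0.178,52],
    [-1,-0.05,-0.24,-0.213,62],
    [-1,-0.05,-0.28,-0.249,72],
    [-1,-0.05,-0.32,-0.284,82],
    [-1,-0.05,-0.36,-0.32,92],
    [-1,-0.05,-0.385,-0.342,101],
    [-1,-0.05,-0.402,-0.357,106.2]
  ]
}}

```text
time_s: 22.58
tool_pos: [0.4286, -0.4373, 0.1459]
tool_rot: [-97.7, 89.9, 166.9]
force: [-0.1, 1.1, -0.9]
grip_width: 0.0133
```

Call:
{"name": "step_arm", "arguments": {
  "deltas": [
    [-1,0,0,0,0],
    [-1,0,0,0,0]
  ]
}}

```text
time_s: 22.82
tool_pos: [0.4314, -0.4346, 0.1461]
tool_rot: [-161.8, 89.9, 103.3]
force: [0.0, 0.8, -0.7]
grip_width: 0.0136
```

```bash
python3 - <<'E'
from h import *
plan(.4315,-.4355,.07,84.8)
for c in ('scene','top'):
    im,d=read_camera(c); w=cloud(c,d); x,y,z=np.moveaxis(w,-1,0)
    m=(x>.35)&(x<.52)&(y>-.49)&(y<-.39)&(z>.115)&(z<.165)&(im.min(-1)>110)
    q=w[m]; print(c,m.sum())
    if len(q)>4: print(cv2.minAreaRect((q[:,:2]*1000).astype(np.float32)),q.min(0),q.max(0))
E
```

```text
t 22.825 pos [ 0.4314 -0.4346  0.1461] F [ 0.   0.8 -0.7] w 0.0136 q [ -6.  29.  64.  97. -28.  71. -30.] 
x axis [-0.     0.002 -1.   ] jaw -94.87 SHIFT [0.0761 0.0003 0.001 ] TURN 0.33 alt 180.3
scene 111
((439.9236755371094, -434.31011962890625), (23.771465301513672, 100.89008331298828), 86.29373168945312) [ 0.38912394 -0.44917372  0.12173686] [ 0.49028407 -0.42458949  0.15219873]
top 50
((434.3493347167969, -436.2959289550781), (24.687049865722656, 97.48735046386719), 82.3438949584961) [ 0.38652744 -0.44716425  0.14068695] [ 0.48387679 -0.41807605  0.1512821 ]
```

Call:
{"name": "step_arm", "arguments": {
  "deltas": [
    [-1,0.02,-0.003,0,0.3],
    [-1,0.045,-0.003,0,0.3],
    [-1,0.07,-0.003,0,0.3],
    [-1,0.09,-0.003,0,0.3],
    [-1,0.1,-0.003,0,0.3],
    [-1,0.106,-0.003,0,0.3],
    [-1,0.106,-0.003,0,0.3]
  ]
}}

```text
time_s: 23.8
tool_pos: [0.4277, -0.4359, 0.0409]
tool_rot: [43.7, 90.0, -51.6]
force: [-0.7, 0.5, -1.8]
grip_width: 0.0135
```

```bash
python3 - <<'E'
from h import *
plan(.4285,-.4355,.0322,84.8)
for c in ('scene','top'):
    im,d=read_camera(c); w=cloud(c,d); x,y,z=np.moveaxis(w,-1,0)
    m=(x>.35)&(x<.52)&(y>-.49)&(y<-.39)&(z>.02)&(z<.06)&(im.min(-1)>110)
    q=w[m]; print(c,m.sum())
    if len(q)>4: print(cv2.minAreaRect((q[:,:2]*1000).astype(np.float32)),q.min(0),q.max(0))
    if c=='scene': save('s8.png',cv2.resize(im[170:270,100:230],None,fx=4,fy=4,interpolation=cv2.INTER_CUBIC))
E
```

```text
t 23.8 pos [ 0.4277 -0.4359  0.0409] F [-0.7  0.5 -1.8] w 0.0135 q [ -1.  36.  58. 102. -34.  62. -26.] 
x axis [ 0. -0. -1.] jaw -95.33 SHIFT [ 0.0087  0.0008 -0.0005] TURN -0.13 alt 179.9
scene 110
((443.5702209472656, -418.00164794921875), (62.104736328125, 94.95806884765625), 85.49010467529297) [ 0.39405867 -0.45180822  0.02055042] [ 0.49329408 -0.39048271  0.0482267 ]
top 10
((480.2593688964844, -417.6145935058594), (55.236202239990234, 4.124197006225586), 80.99620819091797) [ 0.47485994 -0.44521504  0.02986692] [ 0.48655006 -0.39015641  0.04307196]
```

View pics/s8.png

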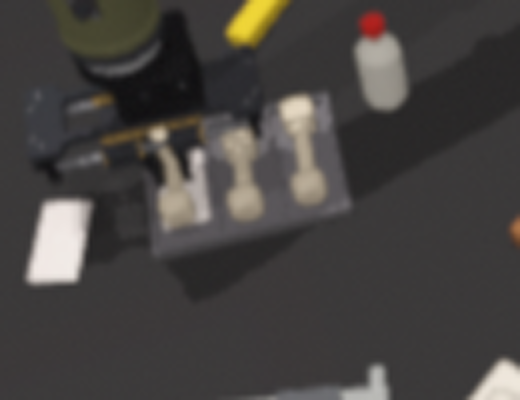

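```bash
python3 - <<'E'
from h import *
for c in ('scene','top'):
    im,d=read_camera(c); w=cloud(c,d); x,y,z=np.moveaxis(w,-1,0)
    b=(x>.35)&(x<.53)&(y>-.47)&(y<-.405)&(im.min(-1)>110)
    for lo,hi in ((.034,.05),(.02,.05)):
        q=w[b&(z>lo)&(z<hi)]; print(c,len(q),np.percentile(q[:,0],[1,99]).round(4),np.percentile(q[:,1],[1,99]).round(4)) if len(q) else 0
    # front block only
    q=w[b&(z>.015)&(z<.05)&(x>.455)]; print('front',len(q),q.mean(0).round(4),q.max(0).round(4),q.min(0).round(4)) if len(q) else 0
    q=w[b&(z>-.01)&(z<.008)&(im.min(-1)>150)]; print('slip',len(q),q.max(0).round(4),q.min(0).round(4)) if len(q) else 0
E
```

```text
scene 66 [0.3947 0.4859] [-0.4512 -0.4239]
scene 102 [0.3957 0.4854] [-0.4511 -0.4198]
front 65 [ 0.4764 -0.4381  0.038 ] [ 0.487  -0.4252  0.0468] [ 0.455 -0.452  0.021]
slip 47 [ 0.4704 -0.409   0.0076] [ 0.3973 -0.4269  0.0006]
top 9 [0.4748 0.478 ] [-0.4474 -0.4346]
top 9 [0.4748 0.478 ] [-0.4474 -0.4346]
front 9 [ 0.4769 -0.4413  0.0413] [ 0.478  -0.4344  0.0439] [ 0.4748 -0.4475  0.0391]
slip 11 [ 0.3975 -0.4122  0.0055] [ 0.3915 -0.4255  0.0016]
```

By both cameras the bone's centre comes to (0.431, -0.436), over the slip. I'll lower it the last 9 mm gently.

Call:
{"name": "step_arm", "arguments": {
  "deltas": [
    [-1,0.003,0.001,0,0],
    [-1,0.006,0.001,0,0],
    [-1,0.008,0.001,0,0],
    [-1,0.009,0.001,0,0],
    [-1,0.009,0.001,0,0]
  ]
}}

```text
time_s: 24.62
tool_pos: [0.4285, -0.4359, 0.0319]
tool_rot: [179.6, 90.0, 84.3]
force: [-0.1, 0.2, 0.9]
grip_width: 0.0135
```

```bash
python3 - <<'E'
from h import *
plan(.4285,-.4355,.0320,84.8)
E
```

```text
t 24.625 pos [ 0.4285 -0.4359  0.0319] F [-0.1  0.2  0.9] w 0.0135 q [ -1.  36.  57. 103. -35.  61. -26.] 
x axis [ 0.  0. -1.] jaw -95.34 SHIFT [-0.0001 -0.0001 -0.0004] TURN -0.14 alt 179.9
```

The force went from about -1 to +0.9 N, so the bone is down. I'll open just enough to stay inside the compartment, then rise.

Call:
{"name": "step_arm", "arguments": {
  "deltas": [
    [-0.65,0,0,0,0],
    [-0.55,0,0,0,0],
    [-0.52,0,0,0,0],
    [-0.52,0,0,0,0],
    [-0.52,-0.005,0,0,0],
    [-0.52,-0.02,0,0,0],
    [-0.52,-0.05,0,0,0],
    [-0.52,-0.09,0,0,0],
    [-0.52,-0.14,0,0,0],
    [-0.52,-0.14,0,0,0]
  ]
}}

```text
time_s: 25.88
tool_pos: [0.4299, -0.4385, 0.177]
tool_rot: [56.9, 89.5, -38.5]
force: [-0.5, 0.1, 0.7]
grip_width: 0.021
```

Call:
{"name": "step_arm", "arguments": {
  "deltas": [
    [-0.5,-0.02,0.03,-0.02,0],
    [-0.5,-0.03,0.08,-0.06,0],
    [-0.5,-0.03,0.13,-0.1,0],
    [-0.5,-0.03,0.18,-0.15,0],
    [-0.5,-0.03,0.2,-0.2,0],
    [-0.5,-0.03,0.2,-0.25,0],
    [-0.5,-0.03,0.2,-0.3,0],
    [-0.5,-0.03,0.2,-0.3,0]
  ]
}}

```text
time_s: 26.88
tool_pos: [0.6573, -0.1485, 0.2009]
tool_rot: [-161.8, 89.8, 103.4]
force: [-0.3, -0.1, -0.4]
grip_width: 0.0217
```

```bash
python3 - <<'E'
from h import *
plan(.4285,-.4355,.0320,84.8)
o=[]
for c in ('scene','top'):
    im,d=read_camera(c); w=cloud(c,d); x,y,z=np.moveaxis(w,-1,0); w0=cloud(c,np.load(c+'0.npy'))
    m=(x>.35)&(x<.53)&(y>-.475)&(y<-.405)&(z>.018)&(z<.05)
    q=w[m]; print(c,m.sum()); 
    if len(q)>4: print(cv2.minAreaRect((q[:,:2]*1000).astype(np.float32)),np.percentile(q[:,2],[50,95]))
    for t in ('jar_mid','carton_mid','rack','bone_b_mid','tray','caliper_mid','glue_mid','pick_grip','brush_mid','foot_cast_mid'):
        for r in regions_of(c,t)[:1]: print(c,t,round(r['p'],2),np.round(r['pixel']),np.nanmedian(w[r['pixels']],0).round(3))
    o.append(cv2.resize(im,(400,300)) if c=='top' else cv2.resize(im[170:270,90:223],(400,300),interpolation=cv2.INTER_CUBIC))
save('s9.png',np.hstack(o))
E
```

```text
t 26.875 pos [ 0.6573 -0.1485  0.2009] F [-0.3 -0.1 -0.4] w 0.0217 q [-31.  34.  62.  84. -30.  80. -63.] 
x axis [-0.001  0.003 -1.   ] jaw -94.78 SHIFT [ 0.1681 -0.2039  0.3056] TURN 0.42 alt 180.4
scene 149
((435.755615234375, -435.1582946777344), (28.415687561035156, 101.42247009277344), 84.20938873291016) [0.02998454 0.03618566]
scene jar_mid 0.81 [337. 237.] [0.804 0.14  0.066]
scene carton_mid 0.56 [289. 170.] [0.442 0.128 0.026]
scene rack 0.78 [340. 196.] [0.628 0.229 0.034]
scene tray 0.92 [165. 214.] [ 0.451 -0.373  0.005]
scene caliper_mid 0.92 [177. 270.] [ 0.686 -0.375  0.006]
scene glue_mid 0.47 [194. 186.] [ 0.406 -0.234  0.061]
scene pick_grip 0.76 [168. 169.] [ 0.251 -0.31   0.02 ]
scene brush_mid 0.59 [363. 165.] [0.519 0.438 0.017]
scene foot_cast_mid 0.81 [234. 277.] [ 0.775 -0.222  0.019]
top 261
((432.286376953125, -436.2721252441406), (27.160585403442383, 99.77457427978516), 85.07947540283203) [0.02963311 0.03603956]
top jar_mid 0.55 [181. 104.] [0.778 0.144 0.08 ]
top carton_mid 0.54 [172. 223.] [0.449 0.166 0.02 ]
top rack 0.66 [147. 171.] [0.597 0.249 0.045]
top bone_b_mid 0.77 [359. 234.] [ 0.437 -0.378  0.029]
top tray 0.62 [148. 171.] [0.598 0.247 0.046]
top caliper_mid 0.64 [360. 152.] [ 0.676 -0.39   0.005]
top pick_grip 0.57 [340. 295.] [ 0.248 -0.313  0.02 ]
top brush_mid 0.95 [ 79. 201.] [0.513 0.435 0.017]
```

View pics/s9.png

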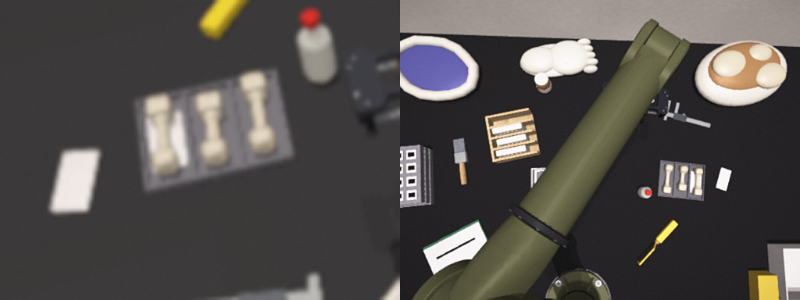

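The bone lies on the slip at left crop (162,135). By the top camera it is within 2 mm and 0.5° of the slip's centre, with its top at 35 mm as it should be. The gripper hangs free. Handing in.

```bash
python3 -c "
from cell import env
print(env.sign_off())"
```

```text
the job is handed in; nothing more can be done
None
```

The bone is on the slip in the tray's empty compartment, and I handed the job in at about 28 s of the 58 s allowed. I hooked it out of the rack with the wooden-handled pick and drew it clear of the jar. I then put the pick down near where it had lain, gripped the bone by its shaft and laid it in the tray.

**Last checks**
- **Bone:** the top camera puts it 2 mm and 0.4° from the slip's centre and axis, lying flat at the right height. The scene camera differs by about 4 mm, part of a sideways offset of up to 5 mm it showed throughout, so I relied on the top camera.
- **Other objects:** the jar, brush and rack were where they started. The carton matched in the scene view; the top view showed it about 40 mm off, but the arm was covering part of it. The caliper, glue bottle and foot cast also agreed with the first readings where I had any. The slabs looked in place when I last saw them up close.
- **Forces:** every reading at the end of a move stayed under 3 N.
- **Robot:** it ended about 0.2 m above the bench, touching nothing.

**Not confirmed:** I could not see the hook itself as it went down behind the bone's shoulder. It was placed by measurement, and the bone following the pull confirmed it had caught. In the final pictures the arm hid the wooden pick, and the detector picked out the yellow look-alike instead. I had seen the wooden pick lying clear of the rack when I gripped the bone, and did not go near it again.

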